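# Clip the stop block on the saw fence's sloping rail

## Task

Clip the stop block on to the fence's sloping aluminium rail, in line with the steel pointer: hook its steel lip under the rail's upper edge with the foot still raised, then tilt the foot down until its clip snaps under the lower edge and the block sits flat on the rail. Let go of it, and leave the other things on the saw table where they lie.

Things in the scene. Friction and masses are not known exactly. Their poses are not given: they have to be found in the camera images.
- stop_block: Loose white plastic block, 0.16 kg, standing 24 mm clear of the table on a steel lip plate at one end and a black foot clip at the other. Origin: level of its feet, mid-width; x to the lip end, y across, z up. Body: x -58..40, y -22..22, z 24..60 mm; grip it across the 44 mm at mid-length from above. Flat top at z = 60: press it at x = -42. Thin strap on top at the lip end.
- lip (a point): Tip of the block's steel lip, at x 27, z 6 mm in the block's frame. The lip plate (8 mm thick, inner face x = 41) reaches down to z = 0; from it the lip turns 14 mm inwards, sloping down 30 degrees. Slot between lip and body underside (z = 24): 9 mm high at the inner face, 17 mm at its mouth, x = 27.
- nose (a point): Tip of the foot clip's nose (moves with the clip), at x -34, z 17 mm in the block's frame; flat top at z = 17.5, below it a ramp at 50 degrees to the level. The clip is slippery plastic, 30 mm wide, under the body's other end, and reaches down to z = 0; its release tab sticks out to x = -73.
- foot (a joint): Slide of the foot clip: 0 m = sprung home (nose in), 0.014 m = pushed fully outwards (block's -x). Spring 1.6 N at 0, plus 0.4 N per mm. Pressed on the rail's lower edge its ramp pushes it out some 4 to 8 mm, then it snaps back to 0: about 8 to 18 N downwards on the foot end. The block's own weight does not snap it.
- rail: Fixed aluminium plate 80 wide, 280 long, 5 mm thick on a 32 mm web, both long edges free by 24 mm. Slopes 25 degrees, lower edge towards the robot. Origin: centre of its top face, 110 mm over the table; x up the slope (edges at +40, -40), y along, z out of the face. Below: white beam 120 wide, 45 high. Snapped on, the block has the rail's axes, origin near x -1, z -24 mm.
- upper_edge (a point): Middle of the rail's upper edge, half way through its 5 mm: the edge that goes into the block's slot. To hook, hold the block level at the rail's heading, its origin 5 mm lower than the rail's origin and level with it across the rail; come down 30 mm farther beyond the upper edge, then draw back. Let go there, the block drops its foot on the lower edge.
- pointer: Fixed dark steel pointer: an upright plate 16 wide, 4 thick, 55 mm high on the back (the upper edge's side, away from the robot) of the fence's white beam, with a 16 mm wide arrow tongue lying on the beam and pointing across it. Origin: its foot on the table; y along the rail. The block's middle belongs on the line from it straight across the rail.
- spare_block: Plain white plastic block 100 x 44 x 60 mm with no lip and no clip. Leave alone. Origin: centre of the underside.
- push_block: Wooden push block: sole 130 x 60 x 22 mm, round handle on top, 96 mm high in all. Leave alone. Origin: centre of the underside.
- wrench: Steel wrench lying flat. Leave alone. Origin: on the table, under its middle.
Things that resemble listed ones, but are neither listed nor needed, are in the scene too. Of the things that look like the pointer, take the one that is farthest from the robot's base at the start.

How it is judged:
By the outcome, as a careful person would: the job done as asked, in the order asked, and still so for the second after the job is handed in, with the robot touching nothing.
It also fails if it takes over 45 s, if anything falls off the work surface, if the arm or the gripper's body presses on something with over 40 N, if the wrist force passes 120 N, or if a joint passes its speed limit or range.

## Robot

A 6-joint arm with a two-finger parallel gripper is mounted at the origin on the work surface. World frame = base frame: x ahead of the robot, y to its left, z up, the work surface at z = 0. Lengths are in m, angles in rad, forces in N, time in s.
With the tool pointing down it reaches from about 0.375 to 0.975 m from the base axis. Payload 3.8 kg.
Tool frame: the origin (TCP) lies midway between the tips of the shut fingers; the grasp point (between the pads) lies 19 mm behind it; z points along the fingers, y is the line along which they close (so a half turn about z gives the same grasp; the last joint's range is limited). The gripper opens to 88 mm and grips with 3 to 60 N. Pads are 18 mm wide; open, the fingers measure 123 mm over their backs; the gripper's body (75 mm by 187 mm) begins 45 mm behind the grasp point.
Start: joints at [1.12, 0.264, 1.604, -0, 1.274, -0.037], TCP at [0.271, 0.618, 0.208] pointing down, gripper open.
Joint ranges: [-2.63, 2.63], [-0.94, 2.18], [0.31, 2.57], [-1.31, 4.45], [0, 2.66], [-2.55, 2.55]. Speed limits (rad/s): [2.57, 2.57, 3.14, 3.14, 3.14, 3.14].

## Interface

Orientations are given as a rotation vector (axis times angle).
In Python, from cell import manip, inverse_kinematics, cams, order gives the robot as it stands. Calls block until the motion is done:
- manip.move_pose(position, orientation): joint-space move of the TCP to a pose.
- manip.move_linear(position, rate=0.15, rot=None): straight line of the TCP; rot=None keeps the orientation; rate is the mean speed in m/s.
- manip.set_joints(angles): joint-space move.
- manip.set_gripper(opening, force=None): finger opening in m; force is the grip in N (None keeps the last); returns when the fingers have stopped.
- manip.dwell(seconds).
- inverse_kinematics(position, orientation): joint angles nearest the present ones, or None.
- manip.state(): the state.
- cams.capture(name): name is "scene" or "top" or "wrist"; returns a dict with "image" (480x640x3 uint8, blue, green, red), "z_map" (480x640 float32, m along the optical axis (not along the pixel's ray), 0 where there is no reading), "intrinsics" (3x3 intrinsics, pixels), "position" and "orientation" of the camera in the world; the wrist camera has in their place "T_tool_cam" (4x4, takes a point from camera to tool coordinates, whose origin is the TCP and whose axes are the flange's). Camera axes: x right, y down, z forward; pixel columns grow to the right and rows downward; lengths in m; the calibration is good to about 2 mm. A picture is of the moment at which its call begins: read the wrist's pose just before it.
A pose or a line that the arm cannot do raises manip.IKError and nothing moves.
- order.close_job(): hands the job in; it is judged then, once.
The state is a dict: "clock": time; "joint_pos": joint angles; "joint_velocities": joint speeds; "tau": joint torques, N m; "tool_pos": TCP position; "tcp_rot": TCP orientation; "contact_force": force on the tool from outside, world axes, zero at the start; "moment": the same for the moment, N m; "gripper_width": finger opening in m; "grasp_force": force on a finger pad.
Only numpy, scipy, OpenCV 4.12 (cv2) and the standard library are available. Lean on these libraries where they do the work, as an engineer would, in place of code of your own. Each camera call takes 0.05 s, during which the arm holds its last target. There are 200 camera calls.

## Working session

There is one attempt and no reset: what is moved stays moved. The work goes in short steps, each a Python script; the robot and the scene stay as the last script left them, time stands still between calls to the robot, and variables do not carry over. Pictures are saved under pics/ and viewed, at most 10 in all, crops included, and the job is handed in when it is done.

```bash
ls; mkdir -p pics; cat > h.py <<'E'
import numpy as np, cv2, pickle
from scipy.spatial.transform import Rotation as R
from cell import manip, inverse_kinematics, cams, order
def rotm(o):
    o=np.array(o,float)
    return o if o.shape==(3,3) else (R.from_rotvec(o).as_matrix() if o.size==3 else R.from_quat(o).as_matrix())
def cap(n):
    s=manip.state(); c=cams.capture(n)
    if n=="wrist":
        T=np.eye(4);T[:3,:3]=rotm(s["tcp_rot"]);T[:3,3]=s["tool_pos"];T=T@np.array(c["T_tool_cam"])
        c["R"],c["p"]=T[:3,:3],T[:3,3]
    else: c["R"],c["p"]=rotm(c["orientation"]),np.array(c["position"])
    return c
def cloud(c):
    K=c["intrinsics"];v,u=np.mgrid[:480,:640];z=c["z_map"]
    P=np.stack([(u-K[0,2])/K[0,0]*z,(v-K[1,2])/K[1,1]*z,z],-1)@c["R"].T+c["p"]
    P[z==0]=np.nan
    return P
E
python3 - <<'E'
from h import *
for n in("scene","top"):
    c=cap(n); cv2.imwrite(f"pics/{n}0.png",c["image"]); pickle.dump(c,open(n+".pkl","wb")); print(n,c["p"],c["orientation"],c["intrinsics"][0,0])
print(manip.state())
E
```

```text
pics
scene [0.97198642 0.34001726 0.67669333] [-1.0874901  -2.39362087  0.99549153] 470.5737897287077
top [ 0.48274099 -0.03473005  1.09158095] [-2.19120478  2.17617577 -0.08773133] 496.1439541312564
{'clock': 0.1, 'joint_pos': array([ 1.12007008e+00,  2.64655462e-01,  1.60519601e+00, -3.59439510e-06,
        1.27371187e+00, -3.68645313e-02]), 'joint_velocities': array([-0.00123616, -0.00311851, -0.00242572,  0.00042932,  0.00113348,
       -0.00032844]), 'tau': array([ 9.34542149e-04, -5.03613567e+01, -3.58072865e+01,  7.31859519e-02,
        2.33113405e-02, -3.17023182e-05]), 'tool_pos': array([0.2711317 , 0.61740315, 0.20725001]), 'tcp_rot': array([-6.45363877e-01, -3.07410688e+00,  3.00485551e-03]), 'contact_force': array([-0.2267559 ,  0.14579023, -0.02867516]), 'moment': array([-0.01050528,  0.02026268, -0.00764898]), 'grasp_force': 0.0, 'gripper_width': 0.08759387222919487}
```

View pics/top0.png

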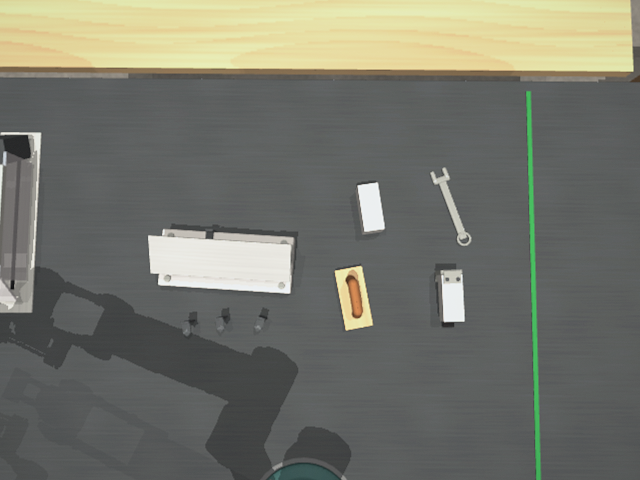

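View pics/scene0.png

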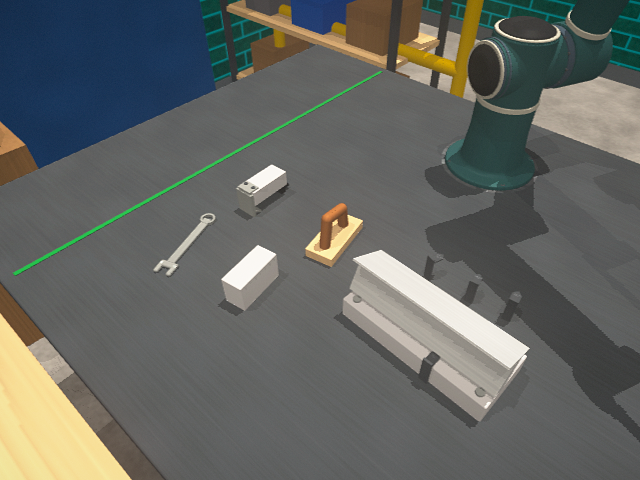

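Top view: stop block at (452,297), with strap and two dots at its upper end (452,276) and black clip at the lower end (447,325). Look-alikes are the plain spare at (371,208) and the push block at (353,298). The rail is centred near (222,255). Pointer-like things are the one behind the beam at (213,236) top / (430,365) scene, and three small ones in front at (190,323), (222,320) and (261,318). The back one is farthest from the base, so I choose it.

```bash
python3 - <<'E'
from h import *
for n in("top","scene"):
    c=pickle.load(open(n+".pkl","rb")); P=cloud(c); im=c["image"]
    px=dict(top=[(452,297),(452,276),(371,208),(213,236),(222,255),(190,323),(222,320),(261,318),(160,280)],scene=[(268,183),(430,365),(440,310),(432,262)])[n]
    for u,v in px: print(n,u,v,P[v,u].round(4),im[v,u])
    # rail plane
    x,y,z=P[...,0],P[...,1],P[...,2]
    m=(z>.085)&(z<.14)&(x>.25)&(x<.7)&(y>.05)&(y<.6)&(im.min(-1)>120)
    Q=P[m]; print(m.sum())
    for _ in range(5):
        A=np.c_[Q[:,:2],np.ones(len(Q))]; k=np.linalg.lstsq(A,Q[:,2],rcond=None)[0]; r=Q[:,2]-A@k; Q=Q[abs(r)<max(.002,1.5*r.std())]
    nrm=np.array([-k[0],-k[1],1]);nrm/=np.linalg.norm(nrm)
    print("rail",len(Q),nrm,np.degrees(np.arccos(nrm[2])),"res",r.std())
    h=-nrm*[1,1,0]; h/=np.linalg.norm(h); ux=np.cross(np.cross(nrm,h),nrm); ux/=np.linalg.norm(ux); uy=np.cross(nrm,ux)
    a,b=Q@ux,Q@uy; lo=lambda t:np.percentile(t,[.5,99.5]); print("ext",lo(a),lo(b)); ca,cb=lo(a).mean(),lo(b).mean()
    print("centre",ux*ca+uy*cb+nrm*(Q@nrm).mean(),"heading",np.degrees(np.arctan2(h[1],h[0])))
    # block
    m=(z>.05)&(z<.07)&(x>.2)&(x<.75)&(y<-.03)&(y>-.6)
    nl,L,s,_=cv2.connectedComponentsWithStats(m.astype(np.uint8))
    for i in range(1,nl):
        if s[i,4]<100: continue
        q=P[L==i]; print("blk",s[i],cv2.minAreaRect(q[:,:2].astype(np.float32)*1000),np.median(q[:,2]))
E
```

```text
top 452 297 [ 0.4603 -0.308   0.0603] [239 238 235]
top 452 276 [ 0.5037 -0.3085  0.0607] [190 202 202]
top 371 208 [ 0.6448 -0.1403  0.0616] [240 239 236]
top 213 236 [0.5854 0.1933 0.0426] [132 137 141]
top 222 255 [0.5411 0.1596 0.1117] [226 232 233]
top 190 323 [0.3989 0.2479 0.0009] [58 59 56]
top 222 320 [0.4092 0.1689 0.0495] [107 105 102]
top 261 318 [0.4142 0.0873 0.0541] [108 106 105]
top 160 280 [0.4915 0.3019 0.045 ] [239 240 236]
4868
rail 3530 [-0.4214232   0.02588349  0.90649464] 24.974656056783513 res 0.0010640699867464902
ext [0.48132908 0.56110848] [0.08387026 0.33680484]
centre [0.53561196 0.17783703 0.11009799] heading -3.5146481527661275
blk [ 357  182   28   50 1003] ((649.1187744140625, -139.28717041015625), (100.23637390136719, 44.27277374267578), 8.556642532348633) 0.060208153196282144
blk [ 440  269   24   53 1140] ((464.61962890625, -308.28326416015625), (107.05504608154297, 45.678260803222656), 1.6516844034194946) 0.0607927058694846
scene 268 183 [nan nan nan] [217 228 235]
scene 430 365 [0.6009 0.211  0.0523] [65 68 67]
scene 440 310 [0.5531 0.186  0.1172] [228 236 240]
scene 432 262 [0.4193 0.0988 0.0486] [64 66 67]
6365
rail 4526 [-0.41989404  0.02335127  0.90727268] 24.868864490966562 res 0.0006728157019012139
ext [0.48106465 0.56208996] [0.08090945 0.33856644]
centre [0.53536479 0.18028916 0.10863904] heading -3.1830709015158742
blk [236 165  50  33 751] ((464.16387939453125, -303.3357849121094), (108.59646606445312, 46.779903411865234), 1.4825115203857422) 0.05769611768400984
blk [ 222  245   55   48 1201] ((649.2992553710938, -134.0894012451172), (101.41368103027344, 46.61060333251953), 8.323441505432129) 0.05783086813806104
```

```bash
cat >> h.py <<'E'
def down(yaw,flip=1):  # block heading yaw; tool y along +-block y
    c,s=np.cos(yaw),np.sin(yaw)
    return np.array([[-c*flip,-s*flip,0],[-s*flip,c*flip,0],[0,0,-1]]).T
rv=lambda M:R.from_matrix(M).as_rotvec()
E
python3 - <<'E'
from h import *
T=np.array(cams.capture("wrist")["T_tool_cam"]);print(T.round(4))
for nm,yaw,tgt in(("block",.026,[.465,-.308]),("rail",-.058,[.55,.19])):
  for f in(1,-1):
    M=down(yaw,f)
    off=M@T[:3,3]; z=M@T[:3,2]; camz=.45 if nm=="rail" else .36
    cp=np.array([tgt[0],tgt[1],.06])-z*(camz-.06)/-z[2]
    print(nm,f,z.round(3),(cp-off).round(3),inverse_kinematics(cp-off,rv(M)))
E
```

```text
[[-4.000e-04 -9.610e-01 -2.764e-01  7.110e-02]
 [ 1.000e+00 -4.000e-04 -1.000e-04 -4.000e-04]
 [-1.000e-04 -2.764e-01  9.610e-01 -1.752e-01]
 [ 0.000e+00  0.000e+00  0.000e+00  1.000e+00]]
block 1 [ 0.276  0.007 -0.961] [ 0.45  -0.308  0.185] [-6.46003551e-01  3.51101383e-02  1.90956662e+00 -4.44089210e-16
  1.19691589e+00 -2.24279988e+00]
block -1 [-0.276 -0.007 -0.961] [ 0.48  -0.308  0.185] [-6.14068140e-01  8.37243317e-02  1.85814733e+00 -4.44089210e-16
  1.19972099e+00  9.30728187e-01]
rail 1 [ 0.276 -0.016 -0.961] [0.509 0.193 0.275] [ 3.16382993e-01 -1.94098976e-02  1.79824930e+00 -4.44089210e-16
  1.36275325e+00 -1.19641333e+00]
rail -1 [-0.276  0.016 -0.961] [0.591 0.187 0.275] [ 2.66517422e-01  1.27002467e-01  1.64456930e+00 -4.44089210e-16
  1.37002089e+00  1.89531375e+00]
```

```bash
python3 - <<'E'
from h import *
manip.move_pose([.591,.187,.275],rv(down(-.058,-1))); manip.dwell(.2)
c=cap("wrist"); pickle.dump(c,open("wr.pkl","wb")); cv2.imwrite("pics/wr.png",c["image"])
manip.move_pose([.48,-.308,.185],rv(down(.026,-1))); manip.dwell(.2)
c=cap("wrist"); pickle.dump(c,open("wb.pkl","wb")); cv2.imwrite("pics/wb.png",c["image"])
print(manip.state()["clock"],manip.state()["tool_pos"])
E
```

```text
4.4667 [ 0.48048142 -0.30744385  0.18512976]
```

View pics/wr.png

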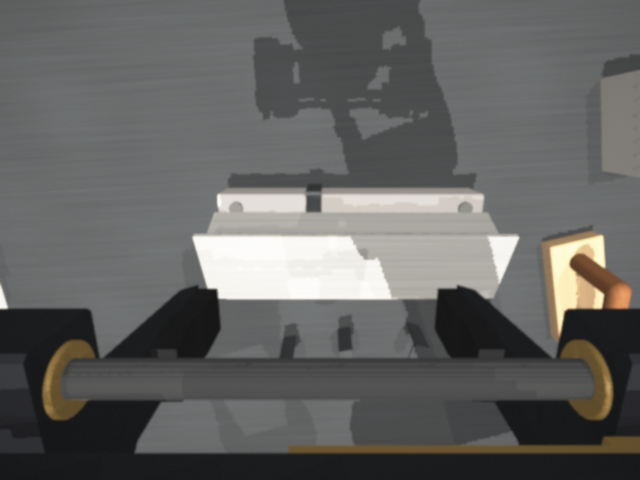

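View pics/wb.png

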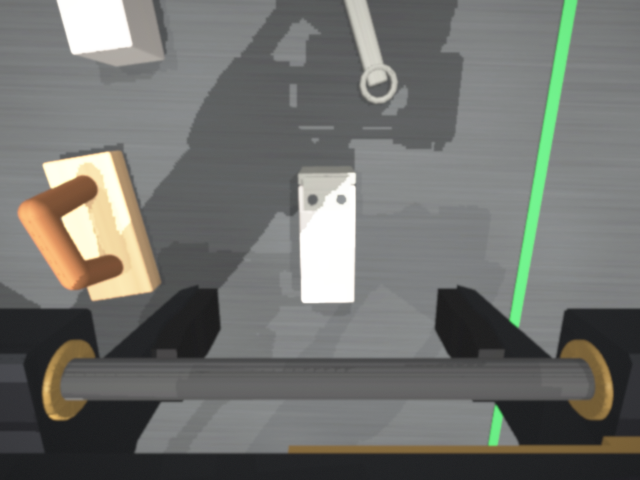

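The rail view shows the dark pointer tongue on the beam at (314,198) and the rail around (355,267). The close view confirms the stop block at (327,237): strap with two dots at (327,198) on the far (+x) end, so the lip is already pointing up-slope.

```bash
python3 - <<'E'
from h import *
def ray(c,u,v,zp):
    K=c["intrinsics"]; d=np.stack([(u-K[0,2])/K[0,0],(v-K[1,2])/K[1,1],np.ones_like(u,float)],-1)@c["R"].T
    return c["p"]+d*((zp-c["p"][2])/d[...,2])[...,None]
def quad(m,c,zp):
    v,u=np.nonzero(m); q=ray(c,u.astype(float),v.astype(float),zp)
    return cv2.minAreaRect((q[:,:2]*1000).astype(np.float32)),q
c=pickle.load(open("wr.pkl","rb")); im=c["image"]; P=cloud(c)
# rail plane + extents
x,y,z=P[...,0],P[...,1],P[...,2]
m=(z>.085)&(z<.135)&(x>.47)&(x<.6)&(y>0)&(y<.4)
Q=P[m]
for _ in range(6):
    A=np.c_[Q[:,:2],np.ones(len(Q))]; k=np.linalg.lstsq(A,Q[:,2],rcond=None)[0]; r=Q[:,2]-A@k; Q=Q[abs(r)<max(.0015,2*r.std())]
n=np.array([-k[0],-k[1],1]);n/=np.linalg.norm(n); print("n",n,"ang",np.degrees(np.arccos(n[2])),"yaw",np.degrees(np.arctan2(-n[1],-n[0])))
yy=np.array([0,1,0.]);
m=(abs((P-Q.mean(0))@n)<.003)&(x>.45)&(x<.62)&(y>0)&(y<.4)
ex=np.array([1,0,0])-n*n[0];ex/=np.linalg.norm(ex);ey=np.cross(n,ex)
q=P[m]-Q.mean(0); rc=cv2.minAreaRect((np.c_[q@ex,q@ey]*1000).astype(np.float32)); print("rail rect",rc)
# angle of long side wrt ey
b=cv2.boxPoints(rc)/1000; W=Q.mean(0)+b[:,:1]*ex+b[:,1:]*ey; print("corners",W.round(4)); C=W.mean(0); print("centre",C)
e=max([W[1]-W[0],W[2]-W[1]],key=np.linalg.norm); e=e if e[1]>0 else -e; print("edge yaw",np.degrees(np.arctan2(-e[0],e[1])),"dz",e[2])
# pointer
for nm,cc,(u0,u1,v0,v1) in(("wrist",c,(300,330,186,213)),):
    g=cc["image"].max(-1); m=np.zeros_like(g,bool); m[v0:v1,u0:u1]=g[v0:v1,u0:u1]<95
    for v in range(v0,v1,3):
        u=np.nonzero(m[v])[0]
        if len(u): print(v,u.min(),u.max(),ray(cc,np.array([u.min()-.5,u.mean(),u.max()+.5]),np.full(3,float(v)),.046)[:,:2].round(4).tolist(),P[v,int(u.mean())].round(4))
# block
c=pickle.load(open("wb.pkl","rb")); P=cloud(c); im=c["image"]
z=P[...,2]; m=(z>.045)&(z<.075); m[:150]=0;m[310:]=0;m[:,:270]=0;m[:,385:]=0
print("z",np.median(z[m]))
m2=np.zeros(m.shape,bool); m2[195:300,285:370]=1; r,q=quad(m&m2,c,.060); print("top partial",r,"rows")
r,q=quad(m,c,.060); print("block",r); b=cv2.boxPoints(r);print(b)
E
```

```text
n [-0.42133506  0.02432131  0.90657887] ang 24.963223382860534 yaw -3.30369722240289
rail rect ((-4.378931045532227, -1.5787811279296875), (280.4160461425781, 81.4424057006836), 86.30062866210938)
corners [[0.4891 0.0284 0.0918]
 [0.5628 0.0241 0.1262]
 [0.5792 0.304  0.1263]
 [0.5055 0.3083 0.092 ]]
centre [0.53418353 0.1662094  0.1090789 ]
edge yaw -3.35456303311222 dz 0.00011589120195173996
186 300 329 [[0.6046, 0.2152], [0.6037, 0.1997], [0.6028, 0.1843]] [0.5998 0.2014 0.0187]
189 306 320 [[0.6011, 0.2092], [0.6007, 0.2015], [0.6002, 0.1938]] [0.6    0.2017 0.0417]
198 307 319 [[0.5917, 0.2089], [0.5913, 0.2021], [0.5909, 0.1954]] [0.5913 0.2021 0.0456]
201 307 319 [[0.5886, 0.2091], [0.5882, 0.2023], [0.5878, 0.1956]] [0.5885 0.2023 0.0476]
204 307 319 [[0.5854, 0.2093], [0.585, 0.2025], [0.5846, 0.1958]] [0.5854 0.2025 0.0477]
207 307 319 [[0.5822, 0.2095], [0.5819, 0.2028], [0.5815, 0.196]] [0.5817 0.2028 0.0454]
210 307 319 [[0.5791, 0.2098], [0.5787, 0.203], [0.5783, 0.1962]] [0.5787 0.203  0.0463]
z 0.05901832403781454
top partial ((457.522216796875, -308.3746643066406), (87.46138763427734, 43.53752517700195), 2.0784575939178467) rows
block ((465.5771484375, -308.08233642578125), (107.18722534179688, 43.53752517700195), 2.0784575939178467)
[[ 411.22928 -288.2716 ]
 [ 412.80832 -331.78052]
 [ 519.92505 -327.89307]
 [ 518.34595 -284.38416]]
```

```bash
cat >> h.py <<'E'
YR=np.radians(-3.33); C=np.array([.5342,.1662,.110])
H=np.array([np.cos(YR),np.sin(YR),0]); U=np.array([-np.sin(YR),np.cos(YR),0]); Z=np.array([0,0,1.])
LINE=.0392
def st(t=""):
    s=manip.state(); print(t,round(s["clock"],2),s["tool_pos"].round(4),"F",s["contact_force"].round(1),"M",s["moment"].round(2),"w",round(s["gripper_width"],4),"g",round(s["grasp_force"],1)); return s
E
python3 - <<'E'
from h import *
yb=np.radians(2.); M=down(yb,-1)
g=np.array([.470,-.3079,0])-.009*np.array([np.cos(yb),np.sin(yb),0])
manip.move_pose(g+.09*Z,rv(M)); manip.move_linear(g+.028*Z,rate=.1); st("at")
manip.set_gripper(.03,25); st("grip")
manip.move_linear(g+.215*Z,rate=.2); st("up")
c=cap("wrist"); pickle.dump(c,open("wg.pkl","wb"))
M=down(YR,-1); O=C+LINE*U-.005*Z
t=O-.009*H+.028*Z
manip.move_pose(t+.035*H+.07*Z,rv(M)); st("pre")
manip.dwell(.2); c=cap("wrist"); cv2.imwrite("pics/pre.png",c["image"]); pickle.dump(c,open("wp.pkl","wb"))
c=cap("scene"); cv2.imwrite("pics/pres.png",cv2.resize(c["image"][180:430,300:600],None,fx=2.4,fy=2.4))
E
```

```text
at 5.71 [ 0.4616 -0.3086  0.0287] F [-0.3 -0.2 -0.2] M [ 0.01  0.19 -0.01] w 0.0879 g 0.0
grip 6.47 [ 0.461  -0.3082  0.028 ] F [-0.2  0.8  1.4] M [ 0.09  0.18 -0.01] w 0.0428 g 25.0
up 7.56 [ 0.4601 -0.3075  0.2133] F [-0.5 -0.1 -2.9] M [ 0.01  0.17 -0.03] w 0.0427 g 25.0
pre 9.5 [0.5627 0.2028 0.203 ] F [-0.6 -0.2 -2.1] M [ 0.    0.21 -0.01] w 0.0425 g 25.0
```

View pics/pre.png

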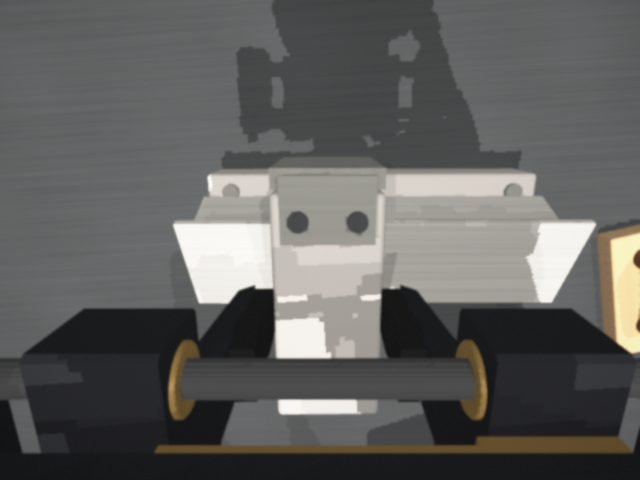

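View pics/pres.png

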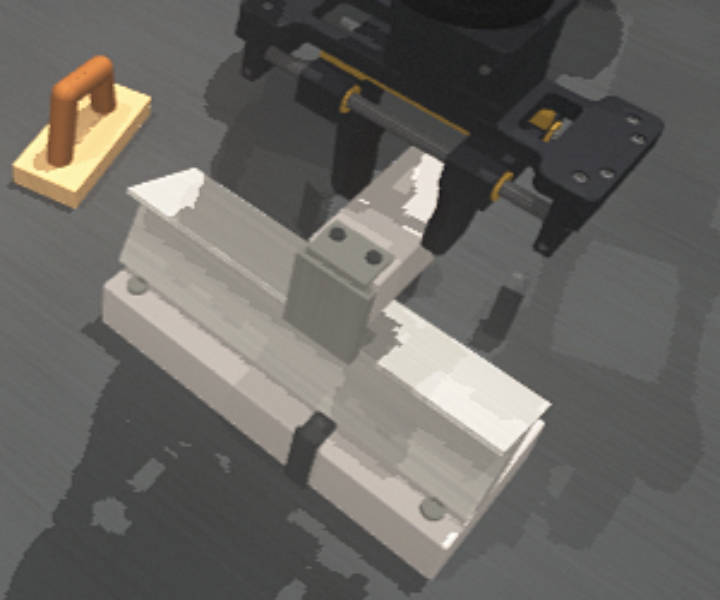

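The block hangs level in the fingers over the rail. Its near end is at (327,412) and its lip end at (327,172). I check its place in the hand with the near-end edge and the side edges, then hook.

```bash
python3 - <<'E'
from h import *
c=pickle.load(open("wp.pkl","rb")); K=c["intrinsics"];T=np.array(c["T_tool_cam"])
g=c["image"].min(-1).astype(int)
print([int(x) for x in g[400:420,330]], "row260",np.nonzero(abs(np.diff(g[330,260:400]))>40)[0]+260)
for u,v in((327,413),(274.5,330),(380.5,330),(276,400),(378,400)):
    d=T[:3,:3]@np.array([(u-K[0,2])/K[0,0],(v-K[1,2])/K[1,1],1]); p=T[:3,3]+d*(-.032-T[2,3])/d[2]; print(u,v,p.round(4))
M=down(YR,-1); O=C+LINE*U-.005*Z; t=O-.009*H+.028*Z
manip.move_linear(t+.030*H+.03*Z,rate=.1); st("a")
manip.move_linear(t+.030*H,rate=.06); s=st("down"); print("err",s["tool_pos"]-(t+.03*H))
manip.move_linear(t+.010*H,rate=.05); st("half")
manip.move_linear(t,rate=.03); s=st("hooked"); print("err",s["tool_pos"]-t)
c=cap("wrist"); cv2.imwrite("pics/hook.png",c["image"]); pickle.dump(c,open("wh.pkl","wb"))
c=cap("scene"); cv2.imwrite("pics/hooks.png",cv2.resize(c["image"][230:430,340:560],None,fx=3,fy=3))
E
```

```text
[206, 229, 233, 233, 233, 233, 233, 233, 233, 233, 233, 231, 223, 195, 151, 115, 102, 100, 99, 98] row260 [273 274 275 379]
327 413 [-0.0484  0.0003 -0.032 ]
274.5 330 [-0.0083 -0.021  -0.032 ]
380.5 330 [-0.0083  0.022  -0.032 ]
276 400 [-0.0417 -0.0216 -0.032 ]
378 400 [-0.0418  0.0222 -0.032 ]
a 10.35 [0.5572 0.2041 0.1626] F [ 0.9 -0.1 -1.6] M [0.04 0.14 0.02] w 0.0427 g 25.0
down 11.0 [0.5574 0.2041 0.1327] F [-0.6  0.3 -2.3] M [0.02 0.16 0.01] w 0.0424 g 25.0
err [-5.74835898e-05 -5.93771411e-05 -2.76071098e-04]
half 11.55 [0.5373 0.2054 0.1333] F [ 0.6 -0.6 -2.1] M [-0.    0.1  -0.03] w 0.0427 g 25.0
hooked 12.03 [0.5274 0.2059 0.133 ] F [-1.1  0.1 -2.1] M [0.02 0.19 0.  ] w 0.0424 g 25.0
err [-1.05840288e-04  9.85466396e-06 -2.01549231e-05]
```

View pics/hooks.png

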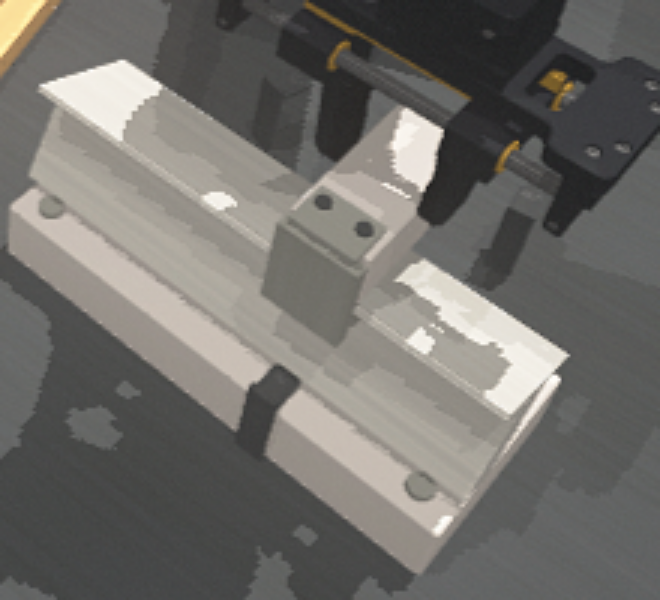

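No contact force appears, and the plate stands beyond the rail's upper edge (crop (315,290)) with the tongue at (270,385) in line. So the block is hooked with its foot raised. Next I release, retreat and look.

```bash
cat >> h.py <<'E'
a=np.radians(25); X=H*np.cos(a)+Z*np.sin(a); N=-H*np.sin(a)+Z*np.cos(a)
MP=np.array([X,-U,-N]).T
rail=lambda x,y,z:C+x*X+y*U+z*N
E
python3 - <<'E'
from h import *
s=manip.state(); p=s["tool_pos"]
manip.set_gripper(.088); st("open")
manip.move_linear(p+.10*Z,rate=.2); st("up")
manip.dwell(.2); c=cap("wrist"); cv2.imwrite("pics/drop.png",c["image"]); pickle.dump(c,open("wd.pkl","wb"))
P=cloud(c); im=c["image"]
q=(P-C)@np.array([X,U,N]).T
m=(q[...,2]>.02)&(q[...,2]<.09)&(abs(q[...,0])<.07)&(abs(q[...,1]-LINE)<.035)&(im.min(-1)>110)
Q=q[m]; A=np.c_[Q[:,:2],np.ones(len(Q))]
for _ in range(5):
    k=np.linalg.lstsq(A,Q[:,2],rcond=None)[0]; r=Q[:,2]-A@k; w=abs(r)<.002; Q,A=Q[w],A[w]
print("plane",k,"n",len(Q),"tilt rel rail deg",np.degrees(np.arctan(k[0])),"z at -43",k@[-.043,LINE,1],"ext x",np.percentile(Q[:,0],[1,99]),"y",np.percentile(Q[:,1],[1,99]))
print(inverse_kinematics(rail(-.043,LINE,.085),rv(MP)),inverse_kinematics(rail(-.043,LINE,.03),rv(MP)),s["joint_pos"])
E
```

```text
open 12.93 [0.5275 0.2059 0.133 ] F [ 0.3  0.9 -0.2] M [0.02 0.15 0.03] w 0.088 g 0.0
up 13.58 [0.5271 0.2057 0.2322] F [-0.   0.  -0.4] M [-0.01  0.19  0.03] w 0.0879 g 0.0
plane [-0.14303916  0.00130523  0.04205431] n 6737 tilt rel rail deg -8.140322161831621 z at -43 0.04825615618781447 ext x [-0.05003369  0.0513789 ] y [0.0176338  0.06021264]
[ 0.55535583 -0.27275494  2.2791026  -0.34553302  0.80143926  2.38416392] [ 0.52135338 -0.16864839  2.29886334 -0.3793534   0.6750229   2.40785861] [ 3.28073216e-01  1.19331448e-01  1.91914920e+00 -2.71157906e-05
  1.10282234e+00  1.95701084e+00]
```

View pics/drop.png

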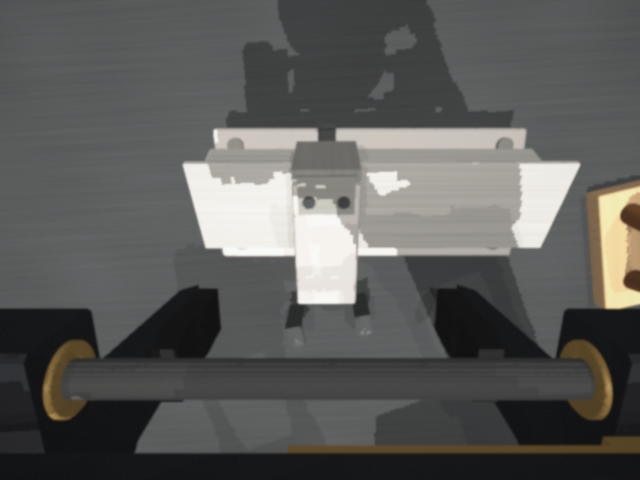

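The block rests hooked at the upper edge with its foot on the lower edge (tilt 8° off the rail) and its centre 38.9 mm along, against 39.2 for the pointer (at (327,133)). Next I press the foot end with shut fingers.

```bash
python3 - <<'E'
from h import *
manip.set_gripper(0.0,20)
manip.move_pose(rail(-.043,LINE,.085),rv(MP)); manip.dwell(.3); s=st("pre"); F0=s["contact_force"]
manip.move_linear(rail(-.043,LINE,.052),rate=.06)
for z in np.arange(.050,.0305,-.001):
    manip.move_linear(rail(-.043,LINE,z),rate=.02)
    s=manip.state(); f=(s["contact_force"]-F0)@N; print(round(z,4),round(f,1),((s["tool_pos"]-C)@N).round(4),round(s["clock"],1))
    if f>32: break
    if z<.0355 and f>22: break
manip.dwell(.1); st("end")
manip.move_linear(rail(-.043,LINE,.10),rate=.15); manip.dwell(.3); st("off")
c=cap("top"); P=cloud(c)
c2=cap("scene"); cv2.imwrite("pics/fins.png",cv2.resize(c2["image"][230:430,340:560],None,fx=3,fy=3))
for c in(c2,):
    im=c["image"];P=cloud(c);q=(P-C)@np.array([X,U,N]).T
    m=(q[...,2]>.025)&(q[...,2]<.07)&(abs(q[...,0])<.06)&(abs(q[...,1]-LINE)<.035)
    Q=q[m];A=np.c_[Q[:,:2],np.ones(len(Q))]
    for _ in range(6):
        k=np.linalg.lstsq(A,Q[:,2],rcond=None)[0]; r=Q[:,2]-A@k; w=abs(r)<max(.002,1.5*r.std()); Q,A=Q[w],A[w]
    print(len(Q),"tilt",np.degrees(np.arctan(k[:2])),"z mid",k@[0,LINE,1])
E
```

```text
pre 15.97 [0.4638 0.2101 0.1705] F [ 0.8 -0.1  0.3] M [-0.02  0.37 -0.02] w 0.0004 g 0.0
0.05 0.6 0.0502 16.9
0.049 0.4 0.0491 17.2
0.048 0.3 0.0479 17.4
0.047 -0.2 0.0469 17.7
0.046 0.1 0.0459 17.9
0.045 0.6 0.0449 18.2
0.044 0.2 0.0439 18.4
0.043 0.7 0.0429 18.7
0.042 -0.0 0.0419 18.9
0.041 0.5 0.0409 19.2
0.04 0.7 0.0399 19.4
0.039 0.2 0.0389 19.7
0.038 -0.5 0.0379 19.9
0.037 0.4 0.0369 20.2
0.036 -0.4 0.0359 20.4
0.035 0.2 0.0349 20.7
0.034 -1.0 0.0339 20.9
0.033 0.1 0.0329 21.2
0.032 0.1 0.0319 21.4
0.031 -0.2 0.0309 21.7
end 21.77 [0.4845 0.2083 0.1199] F [-0.1 -0.3  0.5] M [-0.02  0.27 -0.01] w 0.0004 g 0.0
off 22.68 [0.455  0.2096 0.1813] F [0.1 0.6 0.5] M [ 0.06  0.31 -0.04] w 0.0004 g 0.0
1066 tilt [-7.6869615  -0.72495877] z mid 0.04174667194260598
```

View pics/fins.png

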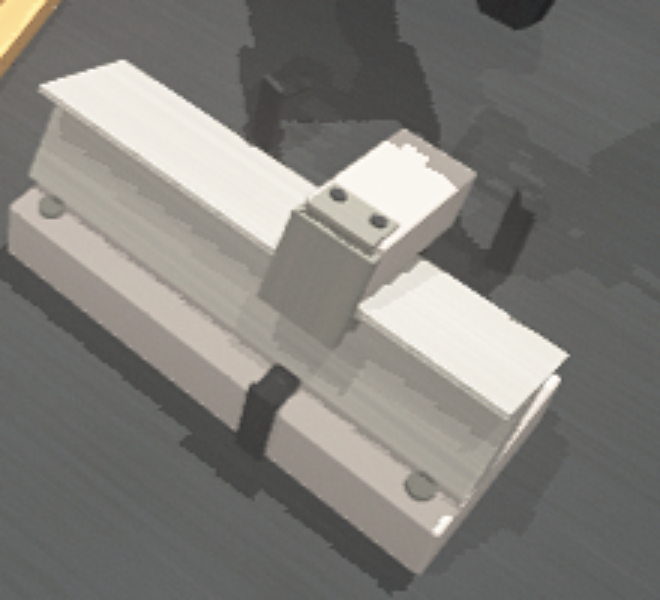

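The press met no force, and the block is still tilted about 8°. Something about the finger's position is off, so I measure fingertip and block in one view.

```bash
python3 - <<'E'
from h import *
s=manip.state(); print("rot err",np.degrees(R.from_matrix(rotm(s["tcp_rot"]).T@MP).magnitude()))
manip.move_linear(rail(-.043,LINE,.060),rate=.1); manip.dwell(.2); st("at")
W=np.array([X,U,N]).T
for n in("scene","top","wrist"):
    c=cap(n); im=c["image"]; q=(cloud(c)-C)@W; pickle.dump(c,open("d_"+n+".pkl","wb"))
    reg=(abs(q[...,0])<.12)&(abs(q[...,1]-LINE)<.05)&(q[...,2]>.015)&(q[...,2]<.2)
    dk=reg&(im.max(-1)<70); Q=q[dk]; print(n,"dark",len(Q))
    if len(Q): 
        i=np.argsort(Q[:,2])[:12]; print(np.median(Q[i],0).round(4), "lowest5%",np.percentile(Q[:,2],5).round(4), "tip x/y range",np.percentile(Q[Q[:,2]<Q[i,2].mean()+.01],[5,95],axis=0).round(4).tolist())
    br=reg&(im.min(-1)>110)&(abs(q[...,1]-LINE)<.03)&(q[...,2]<.08)
    for x0 in np.arange(-.07,.06,.01):
        Q=q[br&(abs(q[...,0]-x0)<.003)]
        if len(Q)>5: print("  x",round(x0,3),"z",np.percentile(Q[:,2],[10,50,90]).round(4),"y",np.percentile(Q[:,1],[2,98]).round(4),len(Q))
cv2.imwrite("pics/dbg.png",pickle.load(open("d_scene.pkl","rb"))["image"])
E
```

```text
rot err 0.07444652312511112
at 23.52 [0.4726 0.2094 0.1472] F [0.1 0.5 1.1] M [0.02 0.38 0.02] w 0.0006 g 0.0
scene dark 2756
[-0.0348  0.0417  0.0898] lowest5% 0.1002 tip x/y range [[-0.0367, 0.0313, 0.0898], [-0.0312, 0.0565, 0.0993]]
  x -0.05 z [0.0252 0.0486 0.0496] y [0.0234 0.0647] 48
  x -0.04 z [0.0332 0.0474 0.0486] y [0.0228 0.0648] 87
  x -0.03 z [0.0346 0.0458 0.0467] y [0.0237 0.0649] 82
  x -0.02 z [0.0299 0.0443 0.0453] y [0.0229 0.0648] 82
  x -0.01 z [0.0307 0.0426 0.0437] y [0.0225 0.0648] 85
  x 0.0 z [0.0287 0.0409 0.042 ] y [0.0232 0.0647] 90
  x 0.01 z [0.0352 0.0395 0.0403] y [0.0224 0.0648] 86
  x 0.02 z [0.0276 0.038  0.039 ] y [0.0223 0.0648] 79
  x 0.03 z [0.0273 0.039  0.0404] y [0.0222 0.0648] 76
  x 0.04 z [0.0295 0.0371 0.0382] y [0.0221 0.0648] 94
  x 0.05 z [0.0171 0.0258 0.0358] y [0.0218 0.0633] 379
top dark 1153
[-0.0326  0.0404  0.0943] lowest5% 0.1064 tip x/y range [[-0.0424, 0.0241, 0.0936], [-0.0306, 0.0489, 0.1035]]
  x -0.05 z [0.0479 0.0503 0.052 ] y [0.0164 0.0582] 42
  x -0.04 z [0.0468 0.0487 0.0508] y [0.0167 0.0581] 67
  x -0.03 z [0.0
[... 535 characters left out ...]
1267 tip x/y range [[-0.0343, 0.0302, 0.0906], [-0.0324, 0.0474, 0.0936]]
  x -0.05 z [0.0487 0.0496 0.0504] y [0.0183 0.0601] 617
  x -0.04 z [0.0474 0.0483 0.0491] y [0.018 0.06 ] 1022
  x -0.03 z [0.0458 0.0466 0.0476] y [0.0181 0.0599] 1024
  x -0.02 z [0.0441 0.045  0.046 ] y [0.0177 0.0598] 1057
  x -0.01 z [0.0425 0.0434 0.0444] y [0.0178 0.0601] 1065
  x 0.0 z [0.0409 0.0419 0.0428] y [0.0181 0.0599] 1111
  x 0.01 z [0.0393 0.0402 0.0411] y [0.0181 0.0598] 1134
  x 0.02 z [0.0376 0.0386 0.0396] y [0.0177 0.0601] 1168
  x 0.03 z [0.037  0.0397 0.0407] y [0.0178 0.0601] 1102
  x 0.04 z [0.0355 0.0381 0.0392] y [0.018  0.0599] 1124
  x 0.05 z [0.03   0.0365 0.0374] y [0.0177 0.0601] 990
```

```bash
python3 - <<'E'
from h import *
W=np.array([X,U,N]).T
for n in("scene","top"):
    c=pickle.load(open("d_"+n+".pkl","rb")); im=c["image"]; q=(cloud(c)-C)@W
    reg=(q[...,0]>-.065)&(q[...,0]<-.02)&(abs(q[...,1]-LINE)<.025)
    for z0 in np.arange(.052,.11,.004):
        m=reg&(abs(q[...,2]-z0)<.002); 
        if m.sum(): print(n,round(z0,3),m.sum(),np.median(im[m],0),np.percentile(q[m],[5,95],axis=0).round(3).tolist())
    if n=="scene":
        uv=c["R"].T@(rail(-.043,LINE,.060)-c["p"]); K=c["intrinsics"]; u,v=K[0,0]*uv[0]/uv[2]+K[0,2],K[1,1]*uv[1]/uv[2]+K[1,2]; print("tcp px",u,v)
        u,v=int(u),int(v); cr=im[max(0,v-70):v+70,u-90:u+90]; cv2.imwrite("pics/tip.png",cv2.resize(cr,None,fx=4,fy=4))
E
```

```text
scene 0.052 1 [187. 194. 199.] [[-0.047, 0.038, 0.05], [-0.047, 0.038, 0.05]]
scene 0.088 11 [47. 48. 51.] [[-0.036, 0.037, 0.089], [-0.033, 0.049, 0.09]]
scene 0.092 39 [46. 47. 49.] [[-0.036, 0.033, 0.09], [-0.031, 0.055, 0.094]]
scene 0.096 61 [46. 47. 48.] [[-0.041, 0.031, 0.094], [-0.031, 0.057, 0.098]]
scene 0.1 58 [46. 46. 48.] [[-0.04, 0.03, 0.098], [-0.032, 0.057, 0.102]]
scene 0.104 58 [45. 46. 47.] [[-0.045, 0.031, 0.102], [-0.032, 0.057, 0.106]]
scene 0.108 68 [45. 45. 46.] [[-0.043, 0.029, 0.106], [-0.032, 0.058, 0.11]]
tcp px 485.3254195612314 273.5886517860712
top 0.052 74 [171. 178. 183.] [[-0.05, 0.019, 0.05], [-0.031, 0.056, 0.053]]
top 0.088 2 [79.  79.5 78.5] [[-0.033, 0.041, 0.09], [-0.033, 0.044, 0.09]]
top 0.092 6 [65.  64.5 64. ] [[-0.033, 0.03, 0.091], [-0.031, 0.051, 0.094]]
top 0.096 20 [38.5 38.  36. ] [[-0.047, 0.024, 0.094], [-0.03, 0.046, 0.098]]
top 0.1 18 [34.5 33.5 32. ] [[-0.042, 0.024, 0.098], [-0.031, 0.049, 0.102]]
top 0.104 16 [32.5 32.5 31.5] [[-0.033, 0.025, 0.102], [-0.031, 0.05, 0.105]]
top 0.108 18 [33.5 32.  32.5] [[-0.034, 0.024, 0.106], [-0.031, 0.05, 0.11]]
```

View pics/tip.png

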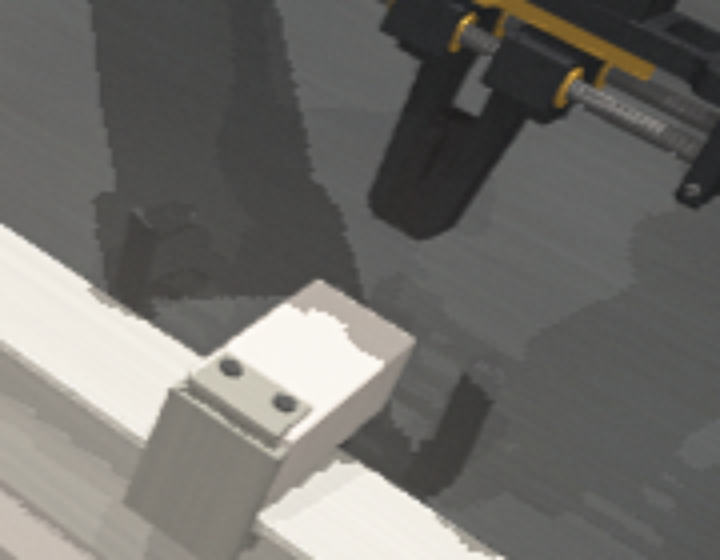

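The picture shows the shut fingertips at crop (420,235), well clear of the block's top end at (370,320). Depth puts them about 30 mm short of the reported TCP, so the press stopped in air. I press on, in small steps guarded by force.

```bash
python3 - <<'E'
from h import *
manip.dwell(.1); F0=manip.state()["contact_force"]; px=-.044
manip.move_linear(rail(px,LINE,.024),rate=.08)
pk=0
for z in np.arange(.022,-.004,-.001):
    manip.move_linear(rail(px,LINE,z),rate=.03)
    s=manip.state(); f=(s["contact_force"]-F0)@N; pk=max(pk,f); print(round(z,4),round(f,1),end=" | ")
    if f>33 or (pk>5 and z<.008 and f>22): break
manip.dwell(.1); st("\nend")
manip.move_linear(rail(px,LINE,.06),rate=.15); manip.dwell(.2); st("off")
W=np.array([X,U,N]).T
c=cap("wrist"); im=c["image"]; q=(cloud(c)-C)@W
m=(q[...,2]>.025)&(q[...,2]<.07)&(abs(q[...,0]+.018)<.035)&(abs(q[...,1]-LINE)<.03)
Q=q[m];A=np.c_[Q[:,:2],np.ones(len(Q))]
for _ in range(6):
    k=np.linalg.lstsq(A,Q[:,2],rcond=None)[0]; r=Q[:,2]-A@k; w=abs(r)<max(.001,1.5*r.std()); Q,A=Q[w],A[w]
print(len(Q),"tilt",np.degrees(np.arctan(k[:2])),"z mid",k@[0,LINE,1],"y",np.percentile(Q[:,1],[1,99]))
E
```

```text
0.022 1.8 | 0.021 2.3 | 0.02 4.8 | 0.019 7.7 | 0.018 6.8 | 0.017 11.0 | 0.016 1.8 | 0.015 0.7 | 0.014 0.4 | 0.013 1.2 | 0.012 1.4 | 0.011 1.8 | 0.01 2.9 | 0.009 1.2 | 0.008 0.7 | 0.007 1.8 | 0.006 6.4 | 0.005 20.8 | 0.004 33.6 | 
end 29.23 [0.4943 0.2079 0.0971] F [-23.2  -2.5  25. ] M [-0.48  1.93 -0.23] w 0.0009 g 16.2
off 29.95 [0.4708 0.2085 0.1442] F [ 0.1 -0.   0.4] M [ 0.01  0.38 -0.  ] w 0.0007 g 0.0
9680 tilt [ 0.03427548 -0.04022641] z mid 0.03523945272654682 y [0.01774269 0.05983563]
```

The snap shows as a force drop at 11 N and then a hard seat. The block is now flat (tilt 0.03°) and its centre is 38.8 mm along, against 39.2 for the pointer. I back off and hand in.

```bash
python3 - <<'E'
from h import *
manip.move_linear(rail(-.044,LINE,.12),rate=.2); manip.dwell(.3); st()
print(order.close_job())
E
```

```text
30.75 [0.4456 0.2101 0.1986] F [ 0.  -0.3  0.1] M [ 0.    0.34 -0.05] w 0.0002 g 0.0
the job is handed in; nothing more can be done
None
```

The stop block is clipped flat on the rail (measured tilt 0.03°), about 0.4 mm off the pointer's line by my measurements, and released; I handed the job in at 30.8 s with the arm clear of everything.

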